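# Open the extraction damper fully and start the fan

## Task

Get the fume extraction running before the patina work: push the T-handled damper lever along its slot, on past the half-open notch, until it sits at the fully open stop at the far end, and only then press the flat-topped start button all the way down and let it come back up. Just push and press with the fingers: do not pinch the lever, do not pick up or shift any of the things standing about, and do not press the mushroom-headed stop button.

Things in the scene. Friction and masses are not known exactly. Their poses are not given: they have to be found in the camera images.
- damper: fixed grey steel console, 130 (x) x 200 (y) x 45 (z) mm, turned about the vertical by up to 0.5 rad; origin at the centre of its underside on the table. The lever's slot runs along its y axis in the middle of its top (top face 45 mm above the table). Three flat steel index bars beside the slot, 6, 14 and 26 mm long, mark closed (y = -40 mm), half open (y = 0) and fully open (y = +40 mm)
- lever (a joint): position of the damper lever in m along the console's +y axis: 0 = closed stop (where it starts, to within a few mm), 0.04 = half-open notch, 0.08 = fully open end stop. Spring detents pull it into whichever of the three places is nearest: about 8 N is needed to leave the closed place or the half-open notch (somewhat more if pushed fast, as it is damped: 20 N per m/s). It stays where the detent holds it
- lever_grip (a point): middle of the lever's black T-handle (moves with it), 82 mm above the table. The handle is a bar 90 mm long along the console's x axis (across the slot) and 16 mm thick along y, from 70 to 100 mm above the table (its topmost 6 mm is 13 mm thick); below it a stem 26 (x) x 10 (y) mm goes down into the slot. Axes as the console's. Push on the rear face (the side towards the closed end, 8 mm behind this point); pressing on the front and the rear face at once counts as pinching
- start_top (a point): centre of the top of the start button: a flat black cylinder 32 mm in diameter, standing 10 mm out of a steel collar on a fixed grey box 70 x 70 x 40 mm; 53 mm above the table when released; pressed straight down. Start and stop boxes change places between runs
- start (a joint): travel of the start button in m: 0 released, 0.006 fully down; springs back. Needs 1.5 N to begin, 4.5 N fully down
- stop_top (a point): centre of the top of the stop button: a black mushroom head 44 mm in diameter, 71 mm above the table, on a box like the start button's. Not to be pressed
- stop (a joint): travel of the stop button in m: 0 released, 0.006 fully down; as easily pressed as the start button
- finial: small turned bronze finial, 32 mm diameter, 60 mm tall, standing loose between the damper console and the button boxes; origin at the centre of its underside
- jar: closed amber glass jar, 60 mm diameter, 85 mm tall, loose bystander; origin at the centre of its underside
- can: closed steel can, 60 mm diameter, 100 mm tall, loose bystander; origin at the centre of its underside
- pot: open steel cup, 76 mm diameter, 90 mm tall, loose bystander; origin at the centre of its underside
- scraper: scraper lying flat, loose bystander, 280 mm long along its x axis (handle 20 mm high, blade 65 mm wide); origin under its middle
- brush: brush lying flat, loose bystander, 200 mm long along its x axis, 42 mm wide, 20 mm high; origin under its middle
- casting: snake-like green-brown bronze casting, 162 x 132 x 22 mm, lying loose on the rusty plate (plate top 50 mm above the table)

How it is judged (in metres and radians):
On the way, in this order (a step that is already met when the one before it is completed fails the run):
1. the lever is past the half-open notch and at the fully open stop (value of joint lever above 0.075 m), for 0.2 s.
2. the start button is pressed down (value of joint start above 0.0045 m), for 0.05 s.
At the end, for the whole second after the job is handed in: The lever stands within 5 mm of the fully open stop, both buttons are up again (within 1.5 mm), and no bystander has moved by 30 mm or more (value of joint lever above 0.075 m and value of joint each of start, stop below 0.0015 m and distance of each of finial, jar, can, pot, scraper, brush, casting from where it was at the start of the episode below 0.03 m); the robot touches nothing.
It fails at once if the start button is pressed (more than 3 mm) before the lever is at the fully open stop (value of joint start above 0.003 m and value of joint lever below 0.073 m).
It fails at once if the stop button is pressed (more than 2.5 mm) (value of joint stop above 0.0025 m).
It fails at once if the lever's handle is pinched: the fingers press on its front and rear at once with more than 2 N each (contact force between the fingers and lever_c3 above 2 N and contact force between the fingers and lever_c2 above 2 N).
It fails at once if a bystander is lifted, carried or shifted by more than 30 mm (distance of any of finial, jar, can, pot, scraper, brush, casting from where it was at the start of the episode above 0.03 m).
It also fails if it takes over 38 s, if anything falls off the work surface, if the arm or the gripper's body presses on something with over 40 N, if the wrist force passes 120 N, or if a joint passes its speed limit or range.

## Robot

A 7-joint arm with a two-finger parallel gripper is mounted at the origin on the work surface. World frame = base frame: x ahead of the robot, y to its left, z up, the work surface at z = 0. Lengths are in mm, angles in rad, forces in N, time in s.
With the tool pointing down it reaches from about 400 to 875 mm from the base axis. Payload 19.3 kg.
Tool frame: the origin (TCP) lies at the very end of the fingers, on their centre line; the grasp point (between the pads) lies 19 mm behind it (grip_point_offset is the z of the grasp point in the tool frame, in mm); z points along the fingers, x is the direction in which the jaws open and shut, and the axes are right-handed (so a half turn about z gives the same grasp; the last joint's range is limited). The gripper opens to 85 mm and grips with 20 to 120 N. Pads are 22 mm wide; open, the fingers measure 114 mm over their backs; the gripper's body (76 mm by 85 mm) begins 54 mm behind the grasp point. The pads swing forward as they close: fully open they stand 13 mm farther back than shut.
Start: joints at [1.254, 0.521, -0.036, 1.599, 0.021, 1.021, -0.113], TCP at [152.661, -606.061, 231.291] pointing down, gripper open.
Joint ranges: [-2.91, 2.91], [-0.3, 2.13], [-1.5, 1.42], [0.17, 2.43], [-1.26, 4.41], [0.16, 1.93], [-2.52, 2.52]. Speed limits (rad/s): [1.89, 1.89, 2.39, 2.39, 3.01, 3.01, 3.01].

## Interface

Orientations are given as a 3x3 rotation matrix whose columns are the frame's x, y, z axes.
In Python, from workcell import movep, movel, goto_joints, open_gripper, clamp, wait, inverse_kinematics, read_state, camera, PlanningError, finish_job, grip_point_offset gives the robot as it stands. Calls block until the motion is done:
- movep(position, orientation): joint-space move of the TCP to a pose.
- movel(position, frame=None, max_speed=150, guard=None): straight line of the TCP; frame=None keeps the orientation; max_speed is the mean speed in mm/s. With guard (N) it stops when the force on the tool has changed by that much, and returns True; else False.
- goto_joints(angles): joint-space move.
- open_gripper() and clamp(): open the fingers fully, or close them until they stop; the grip force is fixed at half the most.
- wait(seconds).
- inverse_kinematics(position, orientation): joint angles nearest the present ones, or None.
- read_state(): the state.
- camera(name): name is "side" or "top" or "wrist"; returns a dict with "image" (420x560x3 uint8, blue, green, red), "range_z" (420x560 float32, mm along the optical axis (not along the pixel's ray), 0 where there is no reading), "fx", "fy", "cx", "cy" (pixels), "dist_coeffs" ([k1, k2, p1, p2, k3] as OpenCV has them; the pictures are not rectified), "cam_to_world" (4x4, takes a point from camera to world coordinates). Camera axes: x right, y up, looking along -z (the intrinsics and any distortion apply to the point x, -y, -z); pixel columns grow to the right and rows downward; lengths in mm; the calibration is good to about 2 mm. A picture is of the moment at which its call begins.
A pose or a line that the arm cannot do raises PlanningError and nothing moves.
- finish_job(): hands the job in, once; it reports no verdict.
The state is a dict: "time": time; "qpos": joint angles; "qvel": joint speeds; "joint_efforts": joint torques, N m; "eef_pos": TCP position; "tool_rot": TCP orientation; "ft_force": force on the tool from outside, world axes, zero at the start; "torque": the same for the moment, N m; "finger_gap": finger opening in mm.
Only numpy, scipy, OpenCV 4.12 (cv2) and the standard library are available. Lean on these libraries where they do the work, as an engineer would, in place of code of your own. Each camera call takes 0.05 s, during which the arm holds its last target. There are 200 camera calls.

## Working session

There is one attempt and no reset: what is moved stays moved. The work goes in short steps, each a Python script; the robot and the scene stay as the last script left them, time stands still between calls to the robot, and variables do not carry over. Pictures are saved under pics/ and viewed, about 8 in all and at most 12, crops included, and the job is handed in when it is done.

```bash
mkdir -p pics; ls; cat > h.py <<'E'
import numpy as np, cv2
from workcell import *
def pts(c):
    """world xyz (mm) for every pixel with depth"""
    h,w=c["range_z"].shape
    K=np.array([[c["fx"],0,c["cx"]],[0,c["fy"],c["cy"]],[0,0,1.]])
    u,v=np.meshgrid(np.arange(w),np.arange(h))
    n=cv2.undistortPoints(np.stack([u,v],-1).reshape(-1,1,2).astype(float),K,np.array(c["dist_coeffs"],float)).reshape(h,w,2)
    z=c["range_z"]
    p=np.stack([n[...,0]*z,-n[...,1]*z,-z,np.ones_like(z)],-1)@np.array(c["cam_to_world"]).T
    p=p[...,:3]; p[z<=0]=np.nan
    return p
E
python3 - <<'E'
from h import *
for n in("top","side"):
    c=camera(n); cv2.imwrite(f"pics/{n}.png",c["image"]); P=pts(c); np.savez(f"{n}.npz",P=P,im=c["image"])
    print(n,np.array(c["cam_to_world"]).round(2).tolist(),c["fx"],np.isfinite(P[...,0]).mean())
s=read_state(); print(s["time"],s["tool_rot"],s["ft_force"],s["finger_gap"])
E
```

```text
pics
top [[-0.01, 0.99, -0.15, 417.8], [-1.0, -0.01, -0.02, -4.22], [-0.02, 0.15, 0.99, 1172.22], [0.0, 0.0, 0.0, 1.0]] 390.43783181679447 0.9957695578231293
side [[1.0, -0.0, -0.03, 548.29], [-0.02, 0.59, -0.8, -1115.9], [0.02, 0.8, 0.59, 895.77], [0.0, 0.0, 0.0, 1.0]] 493.83152570239173 0.9962457482993198
0.1 [[ 2.44277577e-01 -9.69705294e-01 -3.29909343e-04]
 [-9.69704816e-01 -2.44277785e-01  9.65744893e-04]
 [-1.01707746e-03  8.40048562e-05 -9.99999479e-01]] [0.17426582 0.68387754 0.81168769] 85.22696254708045
```

View pics/top.png

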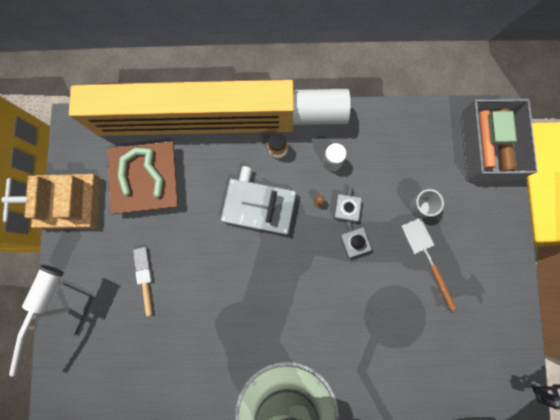

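View pics/side.png

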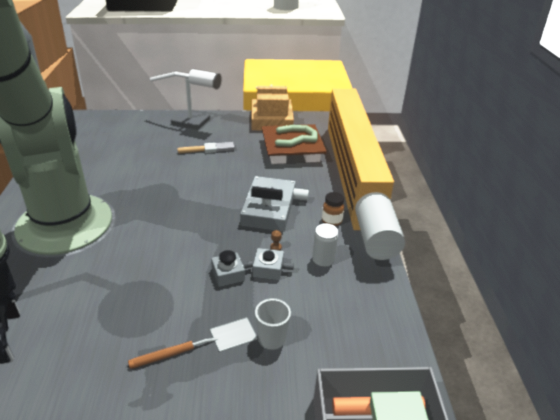

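The top view shows the console around (260,207), with the handle at (272,206). The finial is at (320,200). The boxes are at (348,207), which looks like the flat start button, and (357,242), which looks like the dark mushroom. I'll measure them from depth.

```bash
python3 - <<'E'
import numpy as np, cv2
d=np.load("top.npz");P=d["P"];im=d["im"];s=np.load("side.npz")
a=cv2.resize(im[150:265,210:385],None,fx=4,fy=4,interpolation=cv2.INTER_CUBIC)
cv2.imwrite("pics/c1.png",a[:, :700])
b=s["im"][165:295,195:355];cv2.imwrite("pics/c2.png",cv2.resize(b,None,fx=4.5,fy=4.5,interpolation=cv2.INTER_CUBIC))
for n,D in(("top",d),("side",s)):
    P=D["P"];Z=P[...,2]
    def comp(name,box,lo,hi,dark=None):
        x0,x1,y0,y1=box
        m=(P[...,0]>x0)&(P[...,0]<x1)&(P[...,1]>y0)&(P[...,1]<y1)&(Z>lo)&(Z<hi)
        if dark: m&=D["im"].max(-1)<dark
        k,l,st,ce=cv2.connectedComponentsWithStats(m.astype(np.uint8))
        for i in range(1,k):
            if st[i,4]<15: continue
            q=P[l==i]; r=cv2.minAreaRect(q[:,:2].astype(np.float32))
            print(n,name,st[i,4],"px",ce[i].round(),"rect",np.round(r[0]),np.round(r[1]),round(r[2],1),"z",np.round([q[:,2].min(),np.median(q[:,2]),q[:,2].max()]))
    B=(420,760,-320,180)
    comp("45 top",B,36,50); comp("handle",B,88,110); comp("btn",(420,760,-320,-130),49,58);comp("btnhi",(420,760,-320,-130),62,80);comp("any",(420,760,-320,180),12,130)
E
```

```text
top 45 top 26 px [276. 153.] rect [753.  19.] [45. 11.] 87.5 z [37. 43. 49.]
top 45 top 24 px [328. 165.] rect [ 718. -133.] [49. 14.] 45.1 z [37. 41. 48.]
top 45 top 2812 px [257. 206.] rect [616.  71.] [200. 174.] 78.0 z [36. 44. 50.]
top 45 top 446 px [347. 208.] rect [ 586. -187.] [69. 71.] 80.6 z [36. 40. 50.]
top 45 top 16 px [318. 203.] rect [ 600. -102.] [26. 11.] 87.0 z [38. 46. 49.]
top 45 top 373 px [355. 243.] rect [ 484. -207.] [70. 70.] 18.1 z [36. 39. 46.]
top handle 313 px [335. 154.] rect [ 733. -149.] [51. 57.] 0.1 z [ 88.  99. 106.]
top handle 183 px [270. 206.] rect [586.  36.] [16. 90.] 78.2 z [ 88.  98. 103.]
top btn 85 px [348. 207.] rect [ 587. -189.] [29. 30.] 43.8 z [49. 52. 56.]
top btnhi 26 px [334. 164.] rect [ 711. -154.] [11. 46.] 9.8 z [62. 72. 79.]
top btnhi 177 px [357. 242.] rect [ 483. -207.] [40. 40.] 88.4 z [62. 68. 74.]
top any 464 px [334. 157.] rect [ 731. -149.] [54. 59.] 1.1 z [ 12.  97. 106.]
top any 143 px [277. 152.] rect [754.  17.] [13. 49.] 0.1 z [13. 55. 88.]
top any 3160 px [257. 205.] rect [616.  71.] [201. 175.] 77.9 z [ 12.  44. 1
[... 893 characters left out ...]
n 60 px [324. 250.] rect [ 730. -172.] [22. 55.] 74.2 z [49. 54. 58.]
side btn 92 px [268. 254.] rect [ 587. -189.] [34. 30.] 87.8 z [49. 52. 58.]
side btnhi 126 px [324. 244.] rect [ 728. -169.] [29. 60.] 67.2 z [62. 73. 80.]
side btnhi 174 px [227. 256.] rect [ 484. -210.] [40. 45.] 3.3 z [62. 67. 73.]
side any 2302 px [270. 202.] rect [616.  68.] [210. 175.] 77.6 z [ 12.  44. 105.]
side any 128 px [325. 208.] rect [754.  10.] [12. 38.] 2.7 z [12. 53. 86.]
side any 813 px [325. 243.] rect [ 732. -155.] [55. 59.] 3.1 z [ 12.  75. 104.]
side any 130 px [276. 238.] rect [ 609. -109.] [27. 25.] 69.3 z [12. 45. 61.]
side any 1700 px [248. 265.] rect [ 546. -197.] [206.  87.] 8.7 z [12. 39. 73.]
```

View pics/c1.png

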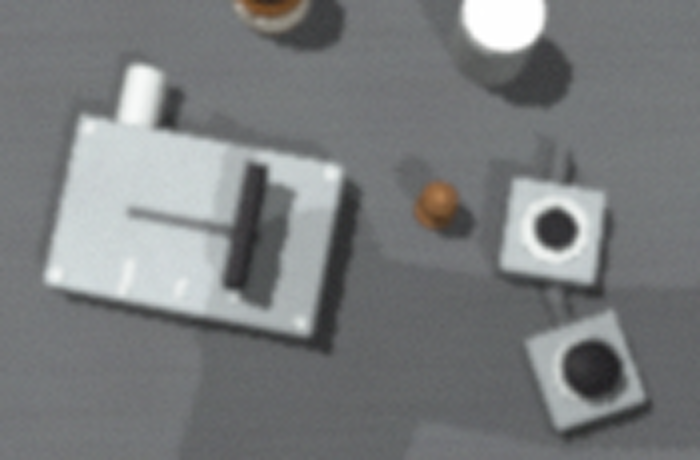

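View pics/c2.png

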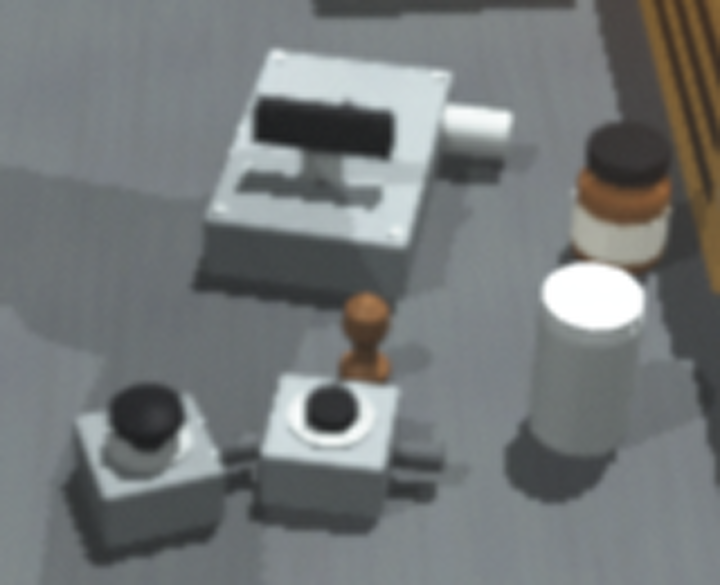

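The crops confirm several points:
- The longest index bar is on the left, at (128,275) in the first crop, so open is towards world +y. The console yaw is about -0.206.
- The flat start button is at about (587,-189), and the mushroom is at (484,-208).
- The lever pushes from about (586,35) to (602,113).

I'll do the push now with shut fingers.

```bash
cat >> h.py <<'E'
yd=np.array([.205,.979,0]);xd=np.array([.979,-.205,0])
def R(sgn):
    x=sgn*xd; z=np.array([0,0,-1.]); return np.column_stack([x,np.cross(z,x),z])
grip0=np.array([586,34,0.])
def behind(s,z): # finger centre when its front face is at lever travel s
    p=grip0+yd*(s-19); p[2]=z; return p
E
python3 - <<'E'
from h import *
clamp()
q0=np.array(read_state()["qpos"]); best=None
for s in(1,-1):
    q=inverse_kinematics(behind(-18,200),R(s))
    print(s,None if q is None else np.round(q,2))
    if q is not None and (best is None or abs(np.array(q)-q0).max()<best[0]): best=(abs(np.array(q)-q0).max(),s)
r=R(best[1])
movep(behind(-18,200),r)
print(movel(behind(-18,76),max_speed=150,guard=15))
print(movel(behind(-2,76),max_speed=50,guard=15))
st=read_state();print(st["time"],st["eef_pos"],st["ft_force"],st["finger_gap"])
c=camera("side");cv2.imwrite("pics/s2.png",cv2.resize(c["image"][120:300,180:360],None,fx=3,fy=3))
E
```

```text
1 [ 0.32  0.54 -0.6   1.74  0.36  0.98 -0.62]
-1 [-0.84  1.    1.39  1.79 -1.03  1.3  -2.52]
False
False
4.925 [581.72534564  13.80106678  76.07674331] [ 0.54112586 -0.12782185 -0.48626623] -0.013901933249845459
```

View pics/s2.png

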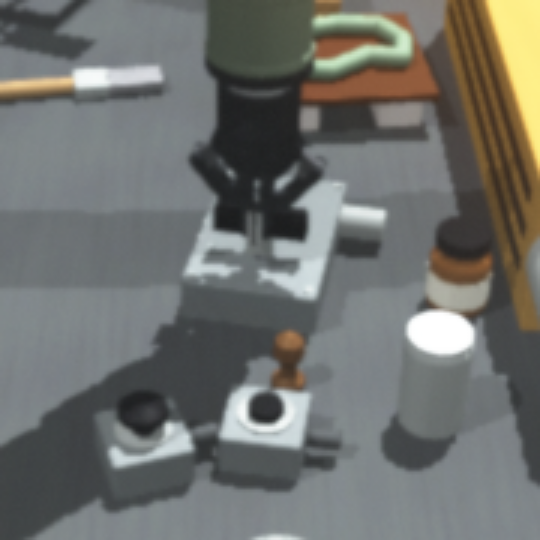

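The shut fingers sit just behind the middle of the handle, with tips at about (258,250), and nothing else is near. Next is the push.

```bash
python3 - <<'E'
from h import *
def rep(t,h=None):
    st=read_state();print(t,h,round(st["time"],2),np.round(st["eef_pos"],1),"fy",round(float(np.dot(st["ft_force"],yd)),1),np.round(st["ft_force"],1))
for s in(20,40,60,72):
    rep(s,movel(behind(s,76),max_speed=50,guard=40))
h=movel(behind(86,76),max_speed=25,guard=22); rep("end",h)
wait(.4); rep("hold")
movel(behind(55,76),max_speed=80); rep("back")
movel(behind(55,170),max_speed=200)
c=camera("top");np.savez("top2.npz",P=pts(c),im=c["image"])
c2=camera("side");np.savez("side2.npz",P=pts(c2),im=c2["image"])
for c in(c,c2):
    P=pts(c);m=(P[...,2]>88)&(P[...,2]<106)&(abs(P[...,0]-600)<70)&(P[...,1]>0)&(P[...,1]<170)&(c["image"].max(-1)<90)
    k,l,stt,ce=cv2.connectedComponentsWithStats(m.astype(np.uint8))
    for i in range(1,k):
        if stt[i,4]>25:
            r=cv2.minAreaRect(P[l==i][:,:2].astype(np.float32));print(np.round(r[0]),np.round(r[1]),r[2],"s",np.dot(np.r_[r[0],0]-grip0,yd))
cv2.imwrite("pics/s3.png",cv2.resize(c2["image"][120:300,180:360],None,fx=3,fy=3))
E
```

```text
20 False 5.57 [586.1  35.3  76. ] fy -1.3 [-0.4 -1.2 -0.2]
40 False 6.12 [590.3  54.8  76. ] fy -0.6 [-0.3 -0.5  0.3]
60 False 6.67 [594.4  74.4  76. ] fy -0.3 [-1.3 -0.  -0.8]
72 False 7.06 [596.9  86.5  76. ] fy -0.2 [ 1.6 -0.5  0.1]
end True 7.53 [598.7  95.1  75.6] fy -0.4 [ 0.7 -0.6  0.4]
hold None 7.93 [598.4  94.9  75.3] fy -0.0 [ 0.  -0.1 -0.4]
back None 8.41 [593.4  68.6  76.1] fy -0.6 [ 0.1 -0.6 -0.3]
[603. 111.] [24. 89.] 79.52046203613281 s 78.50119734954833
```

View pics/s3.png

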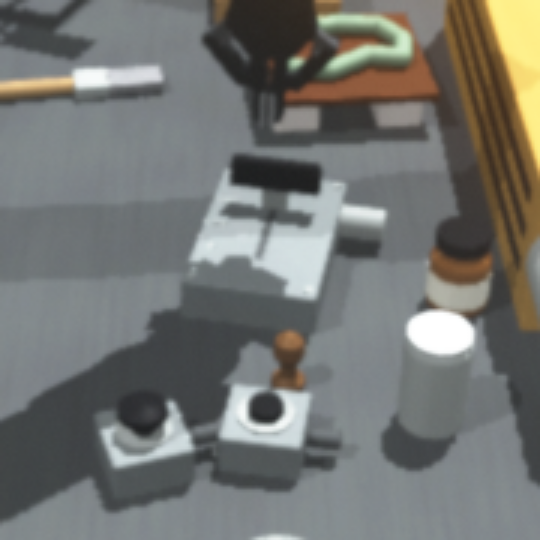

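The lever stands at the open stop. The guard tripped with the finger face at about 81 mm of travel, and the same-view handle shift is about 80.8 mm. Nothing else moved. Next I press the start button.

```bash
python3 - <<'E'
from h import *
def rep(t,h=None):
    st=read_state();print(t,h,round(st["time"],2),np.round(st["eef_pos"],1),np.round(st["ft_force"],1))
B=[587,-189]
movel(B+[150],max_speed=200); rep("over")
movel(B+[62],max_speed=100,guard=15); rep("near")
wait(.2)
h=movel(B+[44.5],max_speed=15,guard=14); rep("press",h)
wait(.3); rep("hold")
E
```

```text
over None 10.57 [ 587.2 -187.7  150.1] [ 0.6  0.  -0.1]
near None 11.6 [ 587.4 -189.1   62.6] [ 0.7 -0.2 -0.8]
press True 12.75 [ 587. -189.   47.] [-3.4  0.2 10.9]
hold None 13.05 [ 587.1 -189.    47. ] [-2.6  0.2 12.6]
```

The button is on its bottom stop: z is 47.0, 6 mm down, holding 12.6 N. Now I release it, back off and check.

```bash
python3 - <<'E'
from h import *
movel([587,-189,75],max_speed=60); movel([587,-189,230],max_speed=200)
goto_joints([-1.2 if False else 1.254-1.254+read_state()["qpos"][0]-0.7]+list(read_state()["qpos"][1:]))
wait(.3)
s=read_state();print(s["time"],np.round(s["eef_pos"]),np.round(s["ft_force"],1))
for n in("top","side"):
    c=camera(n);P=pts(c);Z=P[...,2];D=np.load(n+".npz");P0=D["P"]
    for nm,(x,y,r,lo,hi) in dict(handle=(602,112,60,88,106),start=(587,-189,25,49,58),stop=(484,-208,35,62,80),finial=(608,-105,30,12,70),can=(732,-152,50,12,110)).items():
        o=[]
        for Q in(P0,P):
            if nm=="handle" and Q is P0: continue
            m=(np.hypot(Q[...,0]-x,Q[...,1]-y)<r)&(Q[...,2]>lo)&(Q[...,2]<hi)
            q=Q[m]; rr=cv2.minAreaRect(q[:,:2].astype(np.float32)); o+=[np.round(rr[0]).tolist(),round(float(np.median(q[:,2])),1)]
        print(n,nm,o)
    if n=="side": cv2.imwrite("pics/end.png",c["image"])
E
```

```text
16.4583 [571. 233. 229.] [-0.4 -0.   0.9]
top handle [[602.0, 114.0], 98.1]
top start [[587.0, -189.0], 52.1, [586.0, -187.0], 52.2]
top stop [[483.0, -207.0], 67.6, [484.0, -206.0], 67.4]
top finial [[608.0, -103.0], 53.9, [608.0, -104.0], 52.8]
top can [[733.0, -148.0], 97.2, [733.0, -149.0], 97.3]
side handle [[603.0, 110.0], 96.3]
side start [[587.0, -189.0], 52.0, [587.0, -191.0], 52.3]
side stop [[484.0, -210.0], 67.3, [484.0, -211.0], 67.3]
side finial [[609.0, -109.0], 44.8, [609.0, -110.0], 45.7]
side can [[735.0, -154.0], 74.6, [734.0, -154.0], 75.5]
```

View pics/end.png

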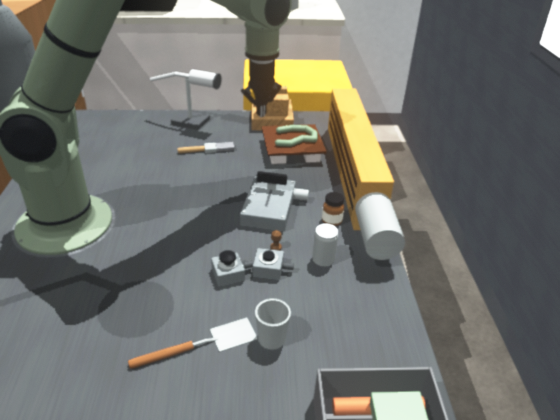

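The lever handle is at the open end (272,178), both buttons are up, and every bystander is where it was. The arm is clear at z = 229.

```bash
python3 -c "
from workcell import *
finish_job()"
```

```text
the job is handed in; nothing more can be done
```

The job is handed in: the damper lever is at the fully open stop, and the start button was pressed all the way down afterwards and came back up. `finish_job()` gives no verdict, so this rests on my own checks.

- **Lever:** I pushed it with shut fingers on the rear face only, past the half-open notch, until the 22 N guard stopped the move at about 81 mm of travel. The final pictures put the handle at (602,114) from the top and (603,110) from the side. The expected place was (602,112).
- **Start button:** I pressed it only after the lever was seen at the stop. The fingertips reached z = 47.0 mm, which is the full 6 mm of travel, and held about 12.6 N for 0.3 s. Its top reads 52.2 mm again, against 52.1 mm before.
- **Stop button and loose things:** The stop button reads the same height as at the start, within about 0.2 mm. The finial and can measured within about 1 mm of where they began. I checked the jar, pot, scraper, brush and casting only by eye in the last side picture, and they look unmoved.
- **Robot:** It ended clear of everything at z = 229 mm, at about 16.5 s of the 38 s allowed.

No check failed. The top and side views disagreed by up to about 4 mm on y for some objects (up to 6 mm for the finial and can), in the first pictures and again at the end.

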